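Pack two customers' orders at the caravan and vehicle parts counter

ROBOT

A 6-joint arm with a two-finger parallel gripper is mounted at the origin on the work surface. World frame = base frame: x ahead of the robot, y to its left, z up, the work surface at z = 0. Lengths are in m, angles in degrees, forces in N, time in s.
With the tool pointing down it reaches from about 0.35 to 0.875 m from the base axis. Payload 4.2 kg.
Tool frame: the origin (TCP) lies on the centre line of the jaws, within the pads' length; the fingertips stand 19 mm ahead of it and the grasp point (between the pads) is the TCP; x points along the fingers, y is the direction in which the jaws open and shut, and the axes are right-handed (so a half turn about x gives the same grasp; the last joint's range is limited). The gripper opens to 87 mm and grips with 3 to 60 N. Pads are 19 mm wide; open, the fingers measure 117 mm over their backs; the gripper's body (75 mm by 190 mm) begins 51 mm behind the grasp point.
Start: joints at [-60.355, 22.042, 0.453, 0, -68.411, -14.817], TCP at [0.16, -0.604, 0.217] pointing down, gripper open.
Joint ranges: [-179.83, 179.83], [-69.29, 118.12], [-61.27, 80.66], [-181.25, 117.63], [-171.15, -9.14], [-177.46, 177.46]. Speed limits (degrees/s): [159.86, 159.86, 180, 180, 180, 180].

INTERFACE

Orientations are given as a 3x3 rotation matrix whose columns are the frame's x, y, z axes.
In Python, from station import * gives the robot as it stands.
- The arm moves only by the shell command python3 -m creep 'ROWS'. ROWS is JSON, a list of rows, each a list of 5 numbers: the opening, from 0 (shut) to 1 (fully open), then the shift along the world's x, y, z in mm, then the turn about the world's z in rad. In form: [[jaw, x, y, z, turn], ...]. A call has exactly 8 rows; each row is the pose to reach, as a shift and turn from the pose measured when the call began; what a row does not reach only later rows make up. A row lasts 1/10 s, in which the tool goes at most 50 mm and 8.59 degrees, less where a joint would pass 70% of its speed; a pose out of reach is approached as far as the arm can. A call with a gripper value outside its range is refused whole. The fingers move at their own pace and stop on an object; the grip force is fixed at half the most. Time passes only in rows, so rows that repeat a pose let the fingers close, or fill a call up. It gives the time, the measured TCP pose, the force and the opening at its end, in the units of the state.
- sense(): the state, without advancing time (a new reading comes with each control period).
- capture(name): name is "scene" or "top" or "wrist"; returns a dict with "image" (384x512x3 uint8, blue, green, red), "z_map" (384x512 float32, m along the optical axis (not along the pixel's ray), 0 where there is no reading), "mtx" (3x3 intrinsics, pixels), "k1" (the pictures are not rectified: a ray, as slopes to the right and down, at radius r is drawn at 1 + k1 r^2 times it, then the intrinsics apply), "eye" and "attitude" of the camera in the world. Camera axes: x right, y up, looking along -z (the intrinsics and any distortion apply to the point x, -y, -z); pixel columns grow to the right and rows downward; lengths in m; the calibration is good to about 2 mm. A picture is of the moment at which its call begins.
- finish_job(): hands the job in, once; it reports no verdict.
Trained networks look in a picture, given as the dict that the camera call returned (one of the last four; its "shot" number tells which), for a name from the list of things; names that differ only in an ending like _2 or _b are one class to them, and where a whole thing is asked for, a point or a joint stands for the part that bears it (a point fixed in the world has none). Each returns a list of dicts, best first, with "confidence" (0 to 1); they miss things now and then, are a little off and sometimes report something else, mostly with a low value. They report only what shows in the picture. A call takes as long as a camera call. They do not tell look-alikes from the thing itself.
- look_for(picture, thing): "box" ([left, top, right, bottom] in pixels, round what is visible of it).
- mark_of(picture, thing): "centre" ([column, row] in pixels: a listed point, or the origin of a listed thing).
The state is a dict: "time_s": time; "joints": joint angles; "joint_velocities": joint speeds; "effort": joint torques, N m; "tcp_pos": TCP position; "ee_rot": TCP orientation; "wrist_force": force on the tool from outside, world axes, zero at the start; "moment": the same for the moment, N m; "gripper_width": opening from 0.0 (shut) to 1.0 (fully open).
Only numpy, scipy, OpenCV 4.12 (cv2) and the standard library are available. Lean on these libraries where they do the work, as an engineer would, in place of code of your own. Each camera call takes 0.05 s, during which the arm holds its last target.

TASK

Pack two orders from the stock on the table: the green tray gets the blue water pump, the red lamp and the brass hose coupling; the white tray gets the amber beacon and the black trailer socket. Stand each piece upright in the middle of a compartment, one piece to a compartment (any compartment of the right tray). Leave the clear white lamp, the jar and the carton where they are.

Things in the scene. Friction and masses are not known exactly. Their poses are not given: they have to be found in the camera images.
- pump_mid (a point): loose blue submersible water pump, upright cylinder 40 mm across: black foot 16 mm high, blue body up to 60 mm, then a white spout 16 mm across; 74 mm high in all, about 160 g. Point: on its axis, half-way up (37 mm above its underside); z up. Stands among the six pieces of stock on the table between the trays; which piece stands where changes.
- red_lamp_mid (a point): loose round marker lamp, black base 50 mm across and 22 mm high below a red lens 48 mm across; 56 mm high in all, about 110 g, standing upright. Point: on its axis, half-way up (28 mm above its underside); z up. Stands among the six pieces of stock on the table between the trays; which piece stands where changes.
- coupling_mid (a point): loose brass hose coupling, upright cylinder 36 mm across up to 40 mm, then a tail 24 mm across; 60 mm high in all, about 180 g. Point: on its axis, half-way up (30 mm above its underside); z up. Stands among the six pieces of stock on the table between the trays; which piece stands where changes.
- beacon_mid (a point): loose amber beacon, black base 50 mm across and 18 mm high below an amber dome 48 mm across, straight-sided up to 52 mm; 66 mm high in all, about 150 g. Point: on its axis, half-way up (33 mm above its underside); z up. Stands among the six pieces of stock on the table between the trays; which piece stands where changes.
- socket_mid (a point): loose black trailer socket, square body 42 x 42 mm and 46 mm high with a round cap 34 mm across on top; 58 mm high in all, about 130 g. Point: on its axis, half-way up (29 mm above its underside); x and y are square to the body's sides, z up. Stands among the six pieces of stock on the table between the trays; which piece stands where changes.
- clear_lamp_mid (a point): loose round marker lamp, black base 50 mm across and 22 mm high below a clear white lens 48 mm across; 56 mm high in all, about 110 g, standing upright. Point: on its axis, half-way up (28 mm above its underside); z up. Not ordered: stays where it is. Stands among the six pieces of stock on the table between the trays; which piece stands where changes.
- tray_green: fixed shallow green order tray, 274 (x) x 94 (y) x 12 mm high; floor, walls and dividers 4 mm thick, dividers as high as the rim. Three square compartments in a row along x, 86 x 86 mm inside, centres at x = -90, 0, +90 mm, y = 0, floor at z = 4 mm. Origin: centre of its underside, on the table; z up. Left or right of the stock (changes), row along world x within 15 degrees.
- tray_white: fixed shallow white order tray, 274 (x) x 94 (y) x 12 mm high; floor, walls and dividers 4 mm thick, dividers as high as the rim. Three square compartments in a row along x, 86 x 86 mm inside, centres at x = -90, 0, +90 mm, y = 0, floor at z = 4 mm. Origin: centre of its underside, on the table; z up. Left or right of the stock (changes), row along world x within 15 degrees.
- jar_mid (a point): bystander: green glass jar with a paper band and black cap, 60 mm across, 85 mm high, loose, standing beyond the right-hand tray (-y side). Point: on its axis, half-way up (42 mm). Stays where it is.
- carton_mid (a point): bystander: closed brown carton with a white band, 60 (x) x 120 (y) x 55 mm high, loose, beyond the stock. Point: its centre, half-way up. Stays where it is.
Mind the look-alikes: they are no part of the job. What is shaped like the part that bears coupling_mid but pink or turquoise is not meant.

How it is judged:
By the outcome, as a careful person would: the job done as asked, in the order asked, and still so for the second after the job is handed in, with the robot touching nothing.
It also fails if it takes over 144 s, if anything falls off the work surface, if the arm or the gripper's body presses on something with over 40 N, if the wrist force passes 120 N, or if a joint passes its speed limit or range.

## Working session

There is one attempt and no reset: what is moved stays moved. The work goes in short steps, Python scripts to look and compute and a shell command to move; the robot and the scene stay as the last step left them, time stands still between calls to the robot, and variables do not carry over. Pictures are saved under pics/ and viewed, and the job is handed in when it is done.

```bash
mkdir -p pics
python3 - <<'E'
from station import *
import cv2
s=sense();print(s['time_s'],s['tcp_pos'],s['gripper_width']);print(s['ee_rot'])
for n in ['scene','top']:
    p=capture(n);cv2.imwrite(f'pics/{n}0.png',p['image']);print(n,p['eye'],p['attitude'],p['mtx'],p['k1'])
E
```

```text
0.0 [ 0.15980504 -0.60359114  0.21636312] 1.0014849641231554
[[-6.45581278e-04 -2.55765132e-01  9.66738734e-01]
 [ 2.06723108e-03  9.66736529e-01  2.55765929e-01]
 [-9.99997655e-01  2.16359005e-03 -9.53813729e-05]]
scene [ 1.17526618 -0.18382669  0.68336374] [[ 0.14631675 -0.7087925   0.69007579]
 [ 0.98922042  0.10896865 -0.0978202 ]
 [-0.0058624   0.6969498   0.71709596]] [[396.42872034   0.         258.05108809]
 [  0.         396.42872034 191.10842041]
 [  0.           0.           1.        ]] -0.0069344913366433765
top [ 0.48595228 -0.10619403  1.33901982] [[ 0.01294194  0.99760706 -0.06791655]
 [-0.99981086  0.01192455 -0.01536414]
 [-0.0145175   0.06810255  0.9975727 ]] [[461.14814256   0.         262.85407663]
 [  0.         461.14814256 200.86215728]
 [  0.           0.           1.        ]] 0.046836243179524846
```

View pics/top0.png

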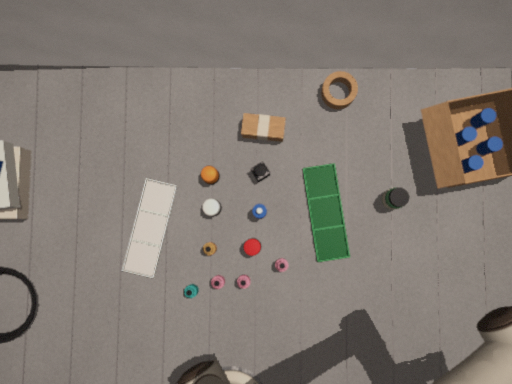

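View pics/scene0.png

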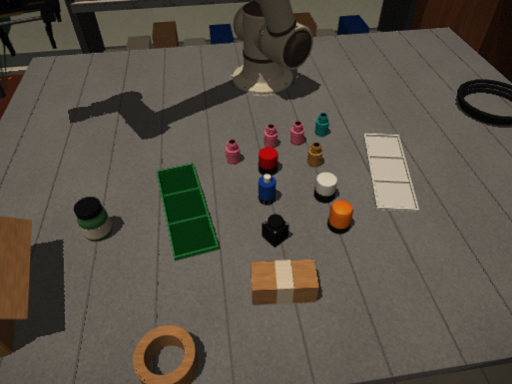

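```bash
cat > h.py <<'E'
from station import *
import cv2, numpy as np
def ray(p,uv):
    K=p['mtx'];d=np.array([(uv[0]-K[0,2])/K[0,0],(uv[1]-K[1,2])/K[1,1]])
    s=d.copy()
    for _ in range(10): s=d/(1+p['k1']*(s@s))
    return np.array([s[0],-s[1],-1.])
def at_z(p,uv,z):
    r=np.array(p['attitude'])@ray(p,uv);e=np.array(p['eye']);return e+r*(z-e[2])/r[2]
def cloud(p):
    h,w=p['z_map'].shape;K=p['mtx'];u,v=np.meshgrid(np.arange(w),np.arange(h))
    d=np.stack([(u-K[0,2])/K[0,0],(v-K[1,2])/K[1,1]],-1);s=d.copy()
    for _ in range(10): s=d/(1+p['k1']*(s**2).sum(-1,keepdims=True))
    r=np.stack([s[...,0],-s[...,1],-np.ones((h,w))],-1)*p['z_map'][...,None]
    return r@np.array(p['attitude']).T+np.array(p['eye'])
Z=dict(pump_mid=.037,red_lamp_mid=.028,coupling_mid=.03,beacon_mid=.033,socket_mid=.029,clear_lamp_mid=.028,tray_green=0,tray_white=0,jar_mid=.042,carton_mid=.0275)
E
python3 - <<'E'
from h import *
for n in ['top','scene']:
    p=capture(n)
    for k,z in Z.items():
        for m in mark_of(p,k)[:3]:
            print(n,k,round(m['confidence'],2),np.round(m['centre'],1),np.round(at_z(p,m['centre'],z),4)[:2])
E
```

```text
top pump_mid 0.64 [258.6 209.6] [ 0.5497 -0.0744]
top red_lamp_mid 0.57 [252.2 250.1] [ 0.4353 -0.0577]
top coupling_mid 0.72 [217.8 279.7] [0.3514 0.0378]
top coupling_mid 0.68 [244.1 277.6] [ 0.3582 -0.0361]
top coupling_mid 0.64 [281.1 264. ] [ 0.3976 -0.1397]
top beacon_mid 0.57 [208.4 172.5] [0.6541 0.0704]
top socket_mid 0.69 [261.2 172.8] [ 0.6555 -0.0802]
top socket_mid 0.5 [252.4 247.9] [ 0.4415 -0.0582]
top clear_lamp_mid 0.62 [211.7 208.7] [0.5511 0.0595]
top tray_green 0.77 [324.2 207.7] [ 0.5594 -0.2637]
top tray_white 0.75 [148.1 229.7] [0.4893 0.2461]
top jar_mid 0.85 [394.6 196.4] [ 0.5912 -0.4548]
top carton_mid 0.87 [263.4 128.2] [ 0.7849 -0.0849]
scene pump_mid 0.74 [268.5 188.1] [ 0.5474 -0.0706]
scene red_lamp_mid 0.68 [267.2 158.7] [ 0.4361 -0.0552]
scene coupling_mid 0.82 [295.6 131.1] [0.339  0.0382]
scene coupling_mid 0.66 [234.3 154.1] [ 0.4083 -0.135 ]
scene coupling_mid 0.6 [321.2 127. ] [0.3318 0.1109]
scene beacon_mid 0.88 [340.5 216.8] [0.6525 0.0688]
scene socket_mid 0.93 [274.5 227.3] [ 0.6564 -0.0758]
scene clear_lamp_mid 0.66 [323.3 189.7] [0.563  0.0553]
scene tray_green 0.69 [187.8 204.8] [ 0.5368 -0.2589]
scene tray_white 0.57 [385.9 172.7] [0.5027 0.2363]
scene jar_mid 0.68 [ 93.4 217.7] [ 0.5829 -0.4541]
scene jar_mid 0.46 [272.7 228.2] [ 0.6685 -0.082 ]
scene carton_mid 0.96 [282. 284.] [ 0.7917 -0.0855]
```

The top view shows the brass coupling at (209,249), with the clear lamp, pump and red lamp nearby. The pink and turquoise pieces in the front row are the look-alikes. Next I'll refine the positions using depth and colour.

```bash
cat > m.py <<'E'
from h import *
G=dict(pump=(.549,-.073),red=(.436,-.057),coup=(.438,.064),beacon=(.653,.07),socket=(.656,-.079),clear=(.553,.058))
def trays(p):
    hsv=cv2.cvtColor(p['image'],cv2.COLOR_BGR2HSV);X=cloud(p);out={}
    H,S,V=[hsv[...,i].astype(int) for i in range(3)]
    for n,m in dict(green=(H>45)&(H<85)&(S>130),white=(S<70)&(V>150)).items():
        c=(.555,-.263) if n=='green' else (.493,.244)
        m=m&(np.hypot(X[...,0]-c[0],X[...,1]-c[1])<.18)&(X[...,2]<.03)
        k=cv2.morphologyEx(m.astype(np.uint8),cv2.MORPH_CLOSE,np.ones((5,5)))
        cn=max(cv2.findContours(k,0,1)[0],key=cv2.contourArea)
        pts=np.array([at_z(p,q[0],.010)[:2] for q in cn],np.float32)
        out[n]=cv2.minAreaRect(pts)
    return out
if __name__=='__main__':
    for n in ['top','scene']:
        p=capture(n);X=cloud(p);print(n,trays(p))
        for k,c in G.items():
            m=(np.hypot(X[...,0]-c[0],X[...,1]-c[1])<.05)&(X[...,2]>.012)&(p['z_map']>0)
            P=X[m];zm=np.percentile(P[:,2],98);T=P[P[:,2]>zm-.006]
            r,_=cv2.minEnclosingCircle(P[:,:2].astype(np.float32)),0
            print(k,m.sum(),'z98',zm.round(4),'topmean',T[:,:2].mean(0).round(4),'enc',np.round(r[0][0],4),round(r[0][1],4),'rect',cv2.minAreaRect((P[:,:2]*1000).astype(np.float32)) if k=='socket' else '')
E
python3 m.py
```

```text
top {'green': ((0.4275636076927185, -0.2868073582649231), (0.037089381366968155, 0.025676649063825607), 79.57930755615234), 'white': ((0.49712181091308594, 0.24088174104690552), (0.09788253903388977, 0.2770683169364929), 77.19280242919922)}
pump 167 z98 0.0756 topmean [ 0.5472 -0.0752] enc 0.5472 -0.0756 rect 
red 242 z98 0.0595 topmean [ 0.4473 -0.0568] enc 0.4466 -0.0568 rect 
coup 139 z98 0.0646 topmean [0.4408 0.0645] enc 0.4404 0.0647 rect 
beacon 267 z98 0.0693 topmean [0.6486 0.0669] enc 0.6495 0.0673 rect 
socket 234 z98 0.0621 topmean [ 0.6606 -0.0753] enc 0.6603 -0.0767 rect ((660.7138061523438, -76.25627136230469), (42.72943115234375, 42.0517578125), 33.003082275390625)
clear 259 z98 0.0597 topmean [0.5572 0.0605] enc 0.5567 0.0602 rect 
scene {'green': ((0.5486012101173401, -0.264982670545578), (0.2791256308555603, 0.09330198913812637), 9.328804016113281), 'white': ((0.4938628673553467, 0.24407249689102173), (0.09507892280817032, 0.27708733081817627), 77.23555755615234)}
pump 419 z98 0.0752 topmean [ 0.5503 -0.0746] enc 0.5502 -0.0748 rect 
red 445 z98 0.0587 topmean [ 0.4502 -0.0553] enc 0.4484 -0.0551 rect 
coup 261 z98 0.0629 topmean [0.443  0.0659] enc 0.4442 0.0654 rect 
beacon 628 z98 0.0679 topmean [0.6533 0.0679] enc 0.6526 0.0685 rect 
socket 595 z98 0.0603 topmean [ 0.6634 -0.0756] enc 0.6631 -0.0752 rect ((662.7591552734375, -75.01939392089844), (42.301998138427734, 43.13994598388672), 32.798030853271484)
clear 518 z98 0.0586 topmean [0.5606 0.0609] enc 0.5604 0.0614 rect
```

```bash
sed -i 's/S>130)/S>90)/; s/(5,5)/(9,9)/' m.py
python3 - <<'E'
from m import *
for n in ['top','scene']:
    print(n,trays(capture(n)))
E
python3 -m creep '[[0.8,40,55,0,0],[0.8,70,95,0,0],[0.8,100,136,0,0],[0.8,130,176,0,0],[0.8,160,217,0,0],[0.8,190,258,0,0],[0.8,220,299,0,0],[0.8,250,340,0,0]]'
```

```text
top {'green': ((0.5462203621864319, -0.26607459783554077), (0.2719813287258148, 0.09224775433540344), 9.33848762512207), 'white': ((0.4950021505355835, 0.23204633593559265), (0.11566640436649323, 0.27679601311683655), 77.06270599365234)}
scene {'green': ((0.5476672053337097, -0.26521432399749756), (0.28268030285835266, 0.09515608847141266), 9.3056640625), 'white': ((0.4939121901988983, 0.2439991980791092), (0.09510186314582825, 0.27719271183013916), 77.19295501708984)}
time_s: 2.2
tcp_pos: [0.3979, -0.2802, 0.2179]
ee_rot: [[0.001, -0.256, 0.967], [-0.0, 0.967, 0.256], [-1.0, -0.001, 0.001]]
wrist_force: [0.8, -0.5, -0.5]
gripper_width: 0.802
```

```bash
python3 -m creep '[[0.8,30,40,0,0],[0.8,60,80,0,0],[0.8,90,120,0,0],[0.8,120,162,0,0],[0.8,151,205,-10,0],[0.8,151,205,-40,0],[0.8,151,205,-60,0],[0.8,151,205,-60,0]]'
python3 - <<'E'
from h import *
p=capture('wrist');cv2.imwrite('pics/w1.png',p['image']);X=cloud(p);print(sense()['tcp_pos'],p['eye'])
for k,c in dict(pump=(.549,-.075)).items():
    m=(np.hypot(X[...,0]-c[0],X[...,1]-c[1])<.04)&(X[...,2]>.03)&(X[...,2]<.09)&(p['z_map']>0);P=X[m];print(m.sum(),P[:,2].max(),cv2.minEnclosingCircle(P[:,:2].astype(np.float32)))
E
```

```text
time_s: 3.0
tcp_pos: [0.5469, -0.0746, 0.1548]
ee_rot: [[-0.006, -0.257, 0.967], [-0.001, 0.967, 0.257], [-1.0, 0.001, -0.006]]
wrist_force: [0.5, -0.6, 0.3]
gripper_width: 0.797
[ 0.54826571 -0.07513724  0.15694361] [ 0.48187268 -0.09195942  0.32177737]
2009 0.07488076033928989 ((0.5479272603988647, -0.0747048407793045), 0.0202924981713295)
```

View pics/w1.png

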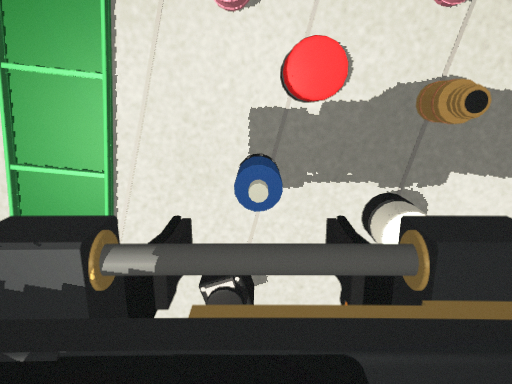

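The wrist view shows the pump at (258,185), centred between the jaws, and the measured position agrees with the TCP. I'll descend and grip.

```bash
python3 -m creep '[[0.8,0,0,-30,0],[0.8,0,0,-60,0],[0.8,0,0,-90,0],[0.8,0,0,-110,0],[0.8,0,0,-118,0],[0.8,0,0,-118,0],[0,0,0,-118,0],[0,0,0,-118,0]]'
python3 -m creep '[[0,0,0,0,0],[0,0,0,0,0],[0,0,0,0,0],[0,0,0,10,0],[0,0,0,30,0],[0,0,0,60,0],[0,0,0,90,0],[0,0,0,90,0]]'
```

```text
time_s: 3.85
tcp_pos: [0.5495, -0.0751, 0.0407]
ee_rot: [[0.001, -0.257, 0.966], [-0.001, 0.966, 0.257], [-1.0, -0.001, 0.001]]
wrist_force: [-0.0, 0.7, -0.6]
gripper_width: 0.697
time_s: 4.65
tcp_pos: [0.5524, -0.0751, 0.1355]
ee_rot: [[0.011, -0.258, 0.966], [-0.001, 0.966, 0.258], [-1.0, -0.004, 0.01]]
wrist_force: [0.1, -0.6, -1.6]
gripper_width: 0.451
```

```bash
python3 -m creep '[[0,15,-30,0,0],[0,35,-70,0,0],[0,55,-115,0,0],[0,75,-155,0,0],[0,85,-176,0,0],[0,85,-176,0,0],[0,85,-176,0,0],[0,85,-176,0,0]]'; python3 -c "
from h import *
s=sense();print(s['tcp_pos'],s['gripper_width'])"
```

```text
time_s: 5.45
tcp_pos: [0.6366, -0.2501, 0.1348]
ee_rot: [[0.009, -0.258, 0.966], [0.0, 0.966, 0.258], [-1.0, -0.002, 0.009]]
wrist_force: [0.1, 1.0, -1.4]
gripper_width: 0.451
[ 0.63662199 -0.25007003  0.13481055] 0.4508131197101463
```

```bash
python3 -m creep '[[0,0,-1,-25,0],[0,0,-1,-50,0],[0,0,-1,-70,0],[0,0,-1,-82,0],[0,0,-1,-88,0],[0,0,-1,-91,0],[0,0,-1,-91,0],[0,0,-1,-91,0]]'
```

```text
time_s: 6.25
tcp_pos: [0.6376, -0.2508, 0.0454]
ee_rot: [[0.012, -0.259, 0.966], [-0.0, 0.966, 0.259], [-1.0, -0.003, 0.011]]
wrist_force: [-1.0, 3.4, 1.5]
gripper_width: 0.452
```

```bash
python3 -m creep '[[0,0,0,-1,0],[0,0,0,-1,0],[0.55,0,0,-1,0],[0.75,0,0,-1,0],[0.75,0,0,-1,0],[0.75,0,0,-1,0],[0.75,0,0,-1,0],[0.75,0,0,-1,0]]'
python3 -m creep '[[0.75,0,0,15,0],[0.75,0,0,40,0],[0.75,0,0,70,0],[0.75,0,0,100,0],[0.75,0,0,120,0],[0.75,-20,20,120,0],[0.75,-45,50,120,0],[0.75,-70,80,120,0]]'
python3 - <<'E'
from m import *
p=capture('top');cv2.imwrite('pics/t2.png',p['image']);print(sense()['tcp_pos'])
p=capture('scene');cv2.imwrite('pics/s2.png',p['image'])
X=cloud(p)
m=(np.hypot(X[...,0]-.637,X[...,1]+.251)<.04)&(X[...,2]>.02)&(X[...,2]<.1);P=X[m];print(m.sum(),np.percentile(P[:,2],98),cv2.minEnclosingCircle(P[:,:2].astype(np.float32)))
E
```

```text
time_s: 7.05
tcp_pos: [0.6376, -0.251, 0.0443]
ee_rot: [[0.012, -0.259, 0.966], [-0.0, 0.966, 0.259], [-1.0, -0.004, 0.011]]
wrist_force: [0.2, 0.3, 0.7]
gripper_width: 0.745
time_s: 7.85
tcp_pos: [0.5671, -0.1705, 0.1655]
ee_rot: [[0.014, -0.258, 0.966], [-0.001, 0.966, 0.258], [-1.0, -0.004, 0.013]]
wrist_force: [0.7, 0.6, 0.0]
gripper_width: 0.749
[ 0.56222757 -0.16684835  0.16531313]
485 0.07939921596689062 ((0.6365359425544739, -0.24967367947101593), 0.02088969200849533)
```

View pics/s2.png

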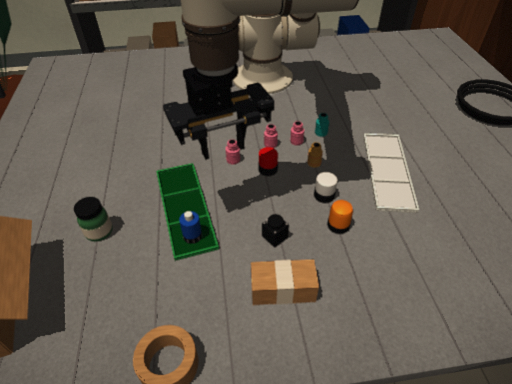

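The scene view shows the pump standing in its compartment at (190,226), with the measured position matching the target within 2 mm. Now the red lamp.

```bash
python3 -m creep '[[0.8,-30,30,0,0],[0.8,-60,60,0,0],[0.8,-90,90,0,0],[0.8,-114,111,0,0],[0.8,-114,111,0,0],[0.8,-114,111,0,0],[0.8,-114,111,0,0],[0.8,-114,111,0,0]]'
python3 - <<'E'
from h import *
p=capture('wrist');cv2.imwrite('pics/w2.png',p['image']);X=cloud(p);print(sense()['tcp_pos'])
for k,c in dict(red=(.4485,-.056),coup=(.443,.065),clear=(.5585,.061)).items():
    m=(np.hypot(X[...,0]-c[0],X[...,1]-c[1])<.04)&(X[...,2]>.02)&(X[...,2]<.09)&(p['z_map']>0);P=X[m]
    if m.sum()>50: print(k,m.sum(),P[:,2].max(),cv2.minEnclosingCircle(P[:,:2].astype(np.float32)))
E
```

```text
time_s: 8.75
tcp_pos: [0.4517, -0.058, 0.1661]
ee_rot: [[0.012, -0.26, 0.966], [0.0, 0.966, 0.26], [-1.0, -0.003, 0.011]]
wrist_force: [-0.9, -0.6, -0.1]
gripper_width: 0.801
[ 0.45148141 -0.05801067  0.1658806 ]
red 2597 0.05746784432316904 ((0.44620445370674133, -0.05528457462787628), 0.024415167048573494)
coup 1575 0.062270823573019995 ((0.4402830898761749, 0.06562307476997375), 0.018431663513183594)
clear 575 0.057158409672201704 ((0.5554643273353577, 0.04566202312707901), 0.018308162689208984)
```

```bash
python3 -m creep '[[0.8,-4,2.5,-30,0],[0.8,-4,2.5,-60,0],[0.8,-4,2.5,-90,0],[0.8,-4,2.5,-113,0],[0.8,-4,2.5,-123,0],[0.8,-4,2.5,-123,0],[0.8,-4,2.5,-123,0],[0,-4,2.5,-123,0]]'
python3 -m creep '[[0,0,0,0,0],[0,0,0,0,0],[0,0,0,0,0],[0,0,0,0,0],[0,0,0,0,0],[0,0,0,20,0],[0,0,0,55,0],[0,0,0,90,0]]'
```

```text
time_s: 9.6
tcp_pos: [0.4486, -0.0554, 0.044]
ee_rot: [[0.014, -0.26, 0.965], [0.001, 0.966, 0.26], [-1.0, -0.003, 0.014]]
wrist_force: [-0.4, -0.5, 1.1]
gripper_width: 0.764
time_s: 10.4
tcp_pos: [0.4475, -0.0556, 0.1341]
ee_rot: [[0.011, -0.26, 0.966], [0.0, 0.966, 0.26], [-1.0, -0.003, 0.011]]
wrist_force: [1.3, 0.0, -0.9]
gripper_width: 0.537
```

```bash
python3 -m creep '[[0,18,-38,0,0],[0,36,-76,0,0],[0,54,-114,0,0],[0,72,-152,0,0],[0,90,-189,0,0],[0,100,-210,0,0],[0,100,-210,0,0],[0,100,-210,0,0]]'
python3 -c "
from h import *
s=sense();print(s['tcp_pos'],s['gripper_width'])"
```

```text
time_s: 11.2
tcp_pos: [0.5465, -0.2657, 0.1327]
ee_rot: [[0.008, -0.258, 0.966], [0.001, 0.966, 0.258], [-1.0, -0.001, 0.008]]
wrist_force: [-1.1, 0.7, -1.8]
gripper_width: 0.532
[ 0.54648817 -0.26566278  0.13267429] 0.5323510059338566
```

```bash
python3 -m creep '[[0,1,0,-25,0],[0,1,0,-50,0],[0,1,0,-70,0],[0,1,0,-80,0],[0,1,0,-84,0],[0,1,0,-86,0],[0,1,0,-86,0],[0,1,0,-86,0]]'
python3 -m creep '[[0,0,0,-1,0],[0,0,0,-1,0],[0.6,0,0,-1,0],[0.78,0,0,-1,0],[0.78,0,0,-1,0],[0.78,0,0,-1,0],[0.78,0,0,-1,0],[0.78,0,0,-1,0]]'
python3 -m creep '[[0.78,0,0,15,0],[0.78,0,0,40,0],[0.78,0,0,70,0],[0.78,0,0,100,0],[0.78,0,0,120,0],[0.78,-10,40,120,0],[0.78,-20,80,120,0],[0.78,-30,120,120,0]]'
```

```text
time_s: 12.0
tcp_pos: [0.5467, -0.2647, 0.0489]
ee_rot: [[0.007, -0.26, 0.966], [0.002, 0.966, 0.26], [-1.0, -0.0, 0.007]]
wrist_force: [-4.7, 3.9, 6.9]
gripper_width: 0.532
time_s: 12.8
tcp_pos: [0.5467, -0.2647, 0.0478]
ee_rot: [[0.007, -0.26, 0.966], [0.002, 0.966, 0.26], [-1.0, -0.0, 0.007]]
wrist_force: [0.0, 0.1, -0.6]
gripper_width: 0.773
time_s: 13.6
tcp_pos: [0.5162, -0.1438, 0.168]
ee_rot: [[0.007, -0.258, 0.966], [0.002, 0.966, 0.258], [-1.0, -0.0, 0.008]]
wrist_force: [0.7, 0.4, 0.3]
gripper_width: 0.779
```

```bash
python3 -m creep '[[0.7,-13,38,0,0],[0.7,-26,76,0,0],[0.7,-40,114,0,0],[0.7,-55,152,0,0],[0.7,-68,190,0,0],[0.7,-73,205,0,0],[0.7,-73,205,0,0],[0.7,-73,205,0,0]]'
python3 - <<'E'
from h import *
p=capture('wrist');cv2.imwrite('pics/w3.png',p['image']);X=cloud(p);print(sense()['tcp_pos'])
for k,c in dict(coup=(.443,.065)).items():
    m=(np.hypot(X[...,0]-c[0],X[...,1]-c[1])<.04)&(X[...,2]>.02)&(X[...,2]<.09)&(p['z_map']>0);P=X[m]
    print(k,m.sum(),P[:,2].max(),cv2.minEnclosingCircle(P[:,:2].astype(np.float32)))
p=capture('scene');X=cloud(p)
m=(np.hypot(X[...,0]-.547,X[...,1]+.265)<.04)&(X[...,2]>.02)&(X[...,2]<.1);P=X[m];print(m.sum(),np.percentile(P[:,2],98),cv2.minEnclosingCircle(P[:,:2].astype(np.float32)))
E
```

```text
time_s: 14.4
tcp_pos: [0.4432, 0.0613, 0.1681]
ee_rot: [[0.008, -0.259, 0.966], [0.002, 0.966, 0.259], [-1.0, -0.0, 0.008]]
wrist_force: [-0.3, -0.1, -0.4]
gripper_width: 0.701
[0.44329945 0.06089672 0.16799915]
coup 1283 0.062017395071801595 ((0.4404216408729553, 0.06642605364322662), 0.01820649579167366)
530 0.06280272329437639 ((0.5472056865692139, -0.2638651728630066), 0.024996504187583923)
```

View pics/w3.png

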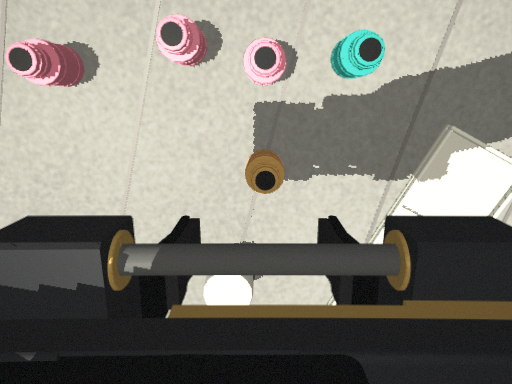

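The wrist view shows the brass coupling at (265,172), clear of the pink and turquoise pieces in the row above it. The red lamp stands in its compartment.

```bash
python3 -m creep '[[0.7,-2,5,-30,0],[0.7,-2,5,-60,0],[0.7,-2,5,-90,0],[0.7,-2,5,-115,0],[0.7,-2,5,-130,0],[0.7,-2,5,-135,0],[0.7,-2,5,-135,0],[0,-2,5,-135,0]]'
python3 -m creep '[[0,0,0,0,0],[0,0,0,0,0],[0,0,0,0,0],[0,0,0,0,0],[0,0,0,0,0],[0,0,0,20,0],[0,0,0,55,0],[0,0,0,100,0]]'
```

```text
time_s: 15.3
tcp_pos: [0.4421, 0.0655, 0.0336]
ee_rot: [[0.009, -0.257, 0.966], [0.002, 0.966, 0.257], [-1.0, -0.0, 0.009]]
wrist_force: [-0.2, 0.2, 0.1]
gripper_width: 0.668
time_s: 16.1
tcp_pos: [0.4401, 0.0647, 0.1329]
ee_rot: [[0.003, -0.256, 0.967], [-0.0, 0.967, 0.256], [-1.0, -0.001, 0.003]]
wrist_force: [1.0, 0.2, -1.7]
gripper_width: 0.341
```

The width is 0.341, or 30 mm, which is narrower than the expected 36 mm. I'll look before going on.

Run:
```python
from h import *
print(sense()['tcp_pos'],sense()['gripper_width'])
p=capture('wrist');cv2.imwrite('pics/w4.png',p['image'])
p=capture('scene');cv2.imwrite('pics/s4.png',cv2.resize(p['image'][40:240,180:440],None,fx=3,fy=3))
```

```text
[0.44010277 0.06469321 0.13294318] 0.3409057807364356
```

View pics/w4.png

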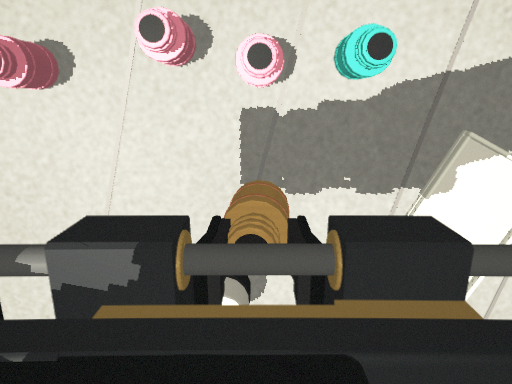

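View pics/s4.png

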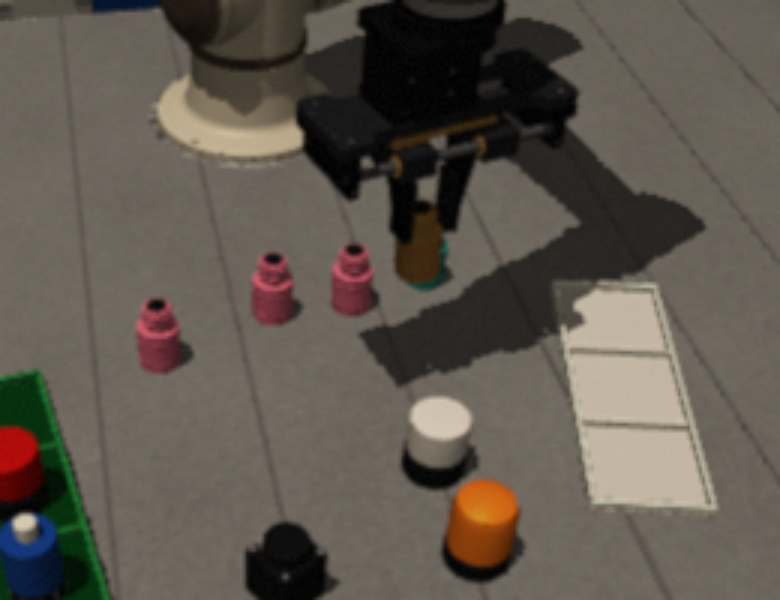

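Run:
```python
from h import *
for n in ['scene','wrist']:
    p=capture(n);X=cloud(p);hsv=cv2.cvtColor(p['image'],cv2.COLOR_BGR2HSV)
    m=(hsv[...,0]>8)&(hsv[...,0]<25)&(hsv[...,1]>110)&(np.hypot(X[...,0]-.44,X[...,1]-.065)<.05)&(X[...,2]<.17)&(X[...,2]>.04)
    P=X[m];print(n,m.sum(),P.min(0).round(4),P.max(0).round(4))
    for z in np.arange(.06,.17,.006):
        Q=P[abs(P[:,2]-z)<.003]
        if len(Q)>3: print(round(z,3),len(Q),Q[:,0].min().round(4),Q[:,0].max().round(4),Q[:,1].min().round(4),Q[:,1].max().round(4))
    u=np.argwhere(m);print(u.min(0),u.max(0))
    if n=='scene':cv2.imwrite('pics/s5.png',cv2.resize(p['image'][90:150,290:350],None,fx=9,fy=9,interpolation=cv2.INTER_CUBIC))
    else:cv2.imwrite('pics/w5.png',cv2.resize(p['image'][160:310,180:340],None,fx=4,fy=4,interpolation=cv2.INTER_CUBIC))
```

```text
scene 299 [0.4344 0.0457 0.1073] [0.465  0.0846 0.1699]
0.108 14 0.4446 0.4606 0.0501 0.0752
0.114 29 0.4428 0.463 0.0488 0.078
0.12 27 0.4439 0.4633 0.0487 0.0799
0.126 32 0.4399 0.4631 0.0491 0.0799
0.132 27 0.4405 0.4628 0.0489 0.0785
0.138 31 0.4392 0.4633 0.0476 0.077
0.144 42 0.4423 0.4628 0.0493 0.0828
0.15 27 0.4366 0.465 0.0464 0.0834
0.156 20 0.4344 0.461 0.0532 0.0812
0.162 27 0.4473 0.4596 0.0457 0.0769
0.168 23 0.4411 0.4581 0.055 0.0846
[108 312] [134 329]
wrist 3136 [0.4232 0.0411 0.1026] [0.444  0.083  0.1632]
0.102 31 0.4232 0.4306 0.0528 0.0782
0.108 101 0.4233 0.4414 0.0484 0.0807
0.114 190 0.4233 0.4363 0.0491 0.083
0.12 166 0.4236 0.4354 0.0489 0.0823
0.126 173 0.4235 0.4354 0.0486 0.0817
0.132 201 0.4235 0.4414 0.0468 0.0799
0.138 416 0.4241 0.4411 0.047 0.079
0.144 822 0.4244 0.444 0.048 0.0815
0.15 271 0.4289 0.4408 0.0507 0.0761
0.156 314 0.4295 0.4409 0.0506 0.0745
0.162 451 0.4299 0.4422 0.0411 0.0738
[180 206] [242 288]
```

View pics/s5.png

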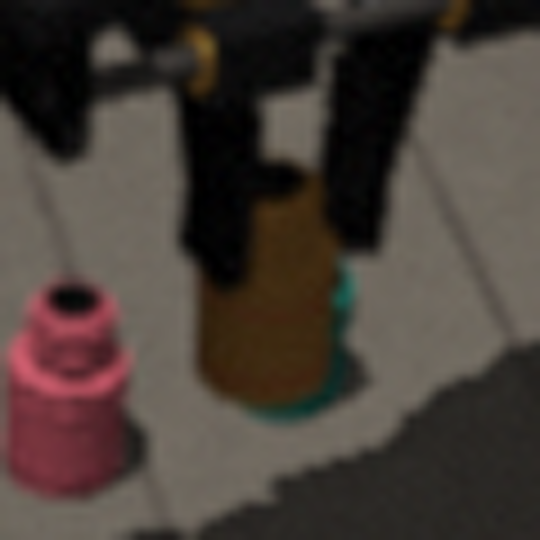

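View pics/w5.png

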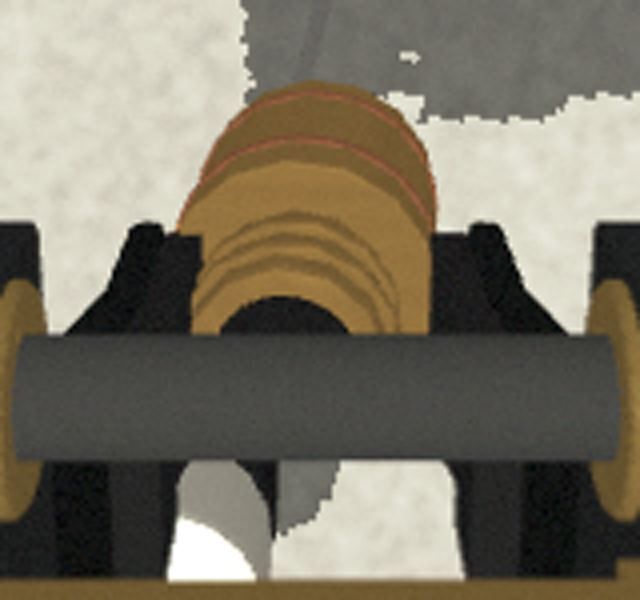

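Depth shows the coupling upright, z 0.102 to 0.163, and centred between the jaws. The narrow reading is probably the pads sitting in its waist. I'll carry it to the near compartment.

```bash
python3 -m creep '[[0,2,-30,0,0],[0,4,-70,0,0],[0,6,-110,0,0],[0,8,-150,0,0],[0,10,-190,0,0],[0,13,-230,0,0],[0,15,-270,0,0],[0,17,-310,0,0]]'
python3 -c "
from h import *
s=sense();print(s['tcp_pos'],s['gripper_width'])"
```

```text
time_s: 17.1
tcp_pos: [0.457, -0.2455, 0.1314]
ee_rot: [[0.005, -0.256, 0.967], [0.005, 0.967, 0.256], [-1.0, 0.004, 0.006]]
wrist_force: [1.2, 0.6, -1.7]
gripper_width: 0.336
[ 0.45695853 -0.24547804  0.13137103] 0.33562092767910906
```

```bash
python3 -m creep '[[0,2,-20,0,0],[0,2,-34.5,0,0],[0,2,-34.5,-10,0],[0,2,-34.5,-35,0],[0,2,-34.5,-60,0],[0,2,-34.5,-80,0],[0,2,-34.5,-88,0],[0,2,-34.5,-88,0]]'
python3 -c "
from h import *
s=sense();print(s['tcp_pos'],s['gripper_width'])"
```

```text
time_s: 17.9
tcp_pos: [0.4577, -0.2788, 0.0417]
ee_rot: [[0.001, -0.257, 0.967], [0.007, 0.967, 0.257], [-1.0, 0.006, 0.002]]
wrist_force: [0.0, 0.1, -2.5]
gripper_width: 0.338
[ 0.45770918 -0.27876055  0.04167194] 0.3384333894282121
```

```bash
python3 -m creep '[[0,1,-1,-1,0],[0,1,-1,-2,0],[0,1,-1,-3,0],[0,1,-1,-4,0],[0,1,-1,-5,0],[0,1,-1,-5,0],[0,1,-1,-5,0],[0,1,-1,-5,0]]'
python3 -c "
from h import *
s=sense();print(s['tcp_pos'],s['wrist_force'])"
```

```text
time_s: 18.7
tcp_pos: [0.4595, -0.28, 0.0389]
ee_rot: [[0.003, -0.257, 0.966], [0.006, 0.966, 0.257], [-1.0, 0.005, 0.004]]
wrist_force: [-1.5, 3.0, 9.0]
gripper_width: 0.337
[ 0.45947703 -0.27999812  0.03889756] [-1.5076574   2.97100074  8.95895572]
```

Contact has been made, so I'll release.

```bash
python3 -m creep '[[0.4,0,0,0,0],[0.6,0,0,0,0],[0.7,0,0,0,0],[0.7,0,0,0,0],[0.7,0,0,0,0],[0.7,0,0,0,0],[0.7,0,0,5,0],[0.7,0,0,15,0]]'
python3 -m creep '[[0.7,0,0,30,0],[0.7,0,0,60,0],[0.7,0,0,90,0],[0.7,0,0,115,0],[0.7,10,30,115,0],[0.7,20,70,115,0],[0.7,30,115,115,0],[0.7,40,160,115,0]]'
python3 - <<'E'
from h import *
print(sense()['tcp_pos'])
p=capture('scene');cv2.imwrite('pics/s6.png',p['image']);X=cloud(p)
for c in [(.459,-.28),(.548,-.265),(.637,-.25)]:
  m=(np.hypot(X[...,0]-c[0],X[...,1]-c[1])<.04)&(X[...,2]>.02)&(X[...,2]<.1);P=X[m];print(m.sum(),np.percentile(P[:,2],98),cv2.minEnclosingCircle(P[:,:2].astype(np.float32)))
E
```

```text
time_s: 19.5
tcp_pos: [0.4589, -0.2798, 0.0537]
ee_rot: [[0.001, -0.257, 0.966], [0.006, 0.966, 0.257], [-1.0, 0.006, 0.002]]
wrist_force: [0.3, -0.3, 0.6]
gripper_width: 0.698
time_s: 20.3
tcp_pos: [0.4992, -0.1185, 0.1699]
ee_rot: [[0.003, -0.256, 0.967], [0.006, 0.967, 0.256], [-1.0, 0.005, 0.004]]
wrist_force: [0.5, -0.0, 0.1]
gripper_width: 0.702
[ 0.49917233 -0.11848986  0.169949  ]
276 0.06672427427725375 ((0.4591403305530548, -0.2789473235607147), 0.01810847409069538)
528 0.06267404930649068 ((0.5460156202316284, -0.26433610916137695), 0.025791924446821213)
486 0.07898436928761458 ((0.6368215680122375, -0.2502374053001404), 0.020913515239953995)
```

View pics/s6.png

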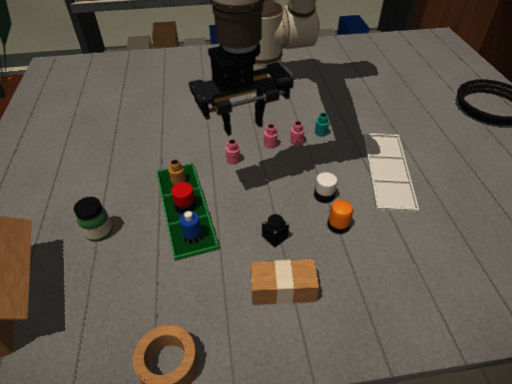

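The scene view shows all three green-tray pieces upright at (177,172), (183,196) and (190,228). Now the beacon.

```bash
python3 -m creep '[[0.8,25,30,0,0],[0.8,50,60,0,0],[0.8,75,91,0,0],[0.8,100,122,0,0],[0.8,125,152,0,0],[0.8,151,184,0,0],[0.8,153,186,0,0],[0.8,153,186,0,0]]'
python3 - <<'E'
from h import *
p=capture('wrist');cv2.imwrite('pics/w7.png',p['image']);X=cloud(p);print(sense()['tcp_pos'])
for k,c in dict(b=(.652,.068)).items():
    m=(np.hypot(X[...,0]-c[0],X[...,1]-c[1])<.04)&(X[...,2]>.02)&(X[...,2]<.09)&(p['z_map']>0);P=X[m]
    print(k,m.sum(),P[:,2].max(),cv2.minEnclosingCircle(P[:,:2].astype(np.float32)))
E
```

```text
time_s: 21.15
tcp_pos: [0.6541, 0.0732, 0.17]
ee_rot: [[0.004, -0.263, 0.965], [0.007, 0.965, 0.263], [-1.0, 0.006, 0.006]]
wrist_force: [-0.6, 0.4, -0.4]
gripper_width: 0.802
[0.65348733 0.07227322 0.17021214]
b 2443 0.06714442400849024 ((0.6505234837532043, 0.0691380724310875), 0.024055371060967445)
```

```bash
python3 -m creep '[[0.8,-2,-3.5,-30,0],[0.8,-2,-3.5,-60,0],[0.8,-2,-3.5,-90,0],[0.8,-2,-3.5,-115,0],[0.8,-2,-3.5,-128,0],[0.8,-2,-3.5,-130,0],[0.8,-2,-3.5,-130,0],[0,-2,-3.5,-130,0]]'
python3 -m creep '[[0,0,0,0,0],[0,0,0,0,0],[0,0,0,0,0],[0,0,0,0,0],[0,0,0,0,0],[0,0,0,20,0],[0,0,0,55,0],[0,0,0,90,0]]'
python3 -c "
from h import *
s=sense();print(s['tcp_pos'],s['gripper_width'])"
```

```text
time_s: 22.0
tcp_pos: [0.6525, 0.0688, 0.0421]
ee_rot: [[0.007, -0.262, 0.965], [0.008, 0.965, 0.262], [-1.0, 0.006, 0.009]]
wrist_force: [-0.7, 0.3, -0.1]
gripper_width: 0.762
time_s: 22.8
tcp_pos: [0.6515, 0.0685, 0.1314]
ee_rot: [[0.003, -0.262, 0.965], [0.007, 0.965, 0.262], [-1.0, 0.006, 0.005]]
wrist_force: [1.5, 0.4, -1.1]
gripper_width: 0.533
[0.65146285 0.06846025 0.13135326] 0.5332166591506146
```

```bash
python3 -m creep '[[0,-14,31,0,0],[0,-28,62,0,0],[0,-42,94,0,0],[0,-56,125,0,0],[0,-68,154,0,0],[0,-68,154,0,0],[0,-68,154,0,0],[0,-68,154,-10,0]]'
python3 -c "
from h import *
s=sense();print(s['tcp_pos'],s['gripper_width'])"
```

```text
time_s: 23.6
tcp_pos: [0.5845, 0.2222, 0.122]
ee_rot: [[0.006, -0.261, 0.965], [0.008, 0.965, 0.261], [-1.0, 0.006, 0.007]]
wrist_force: [0.3, -0.8, -0.6]
gripper_width: 0.535
[0.58446724 0.22215793 0.12203172] 0.534902333163606
```

```bash
python3 -m creep '[[0,-1,0,-25,0],[0,-1,0,-50,0],[0,-1,0,-65,0],[0,-1,0,-72,0],[0,-1,0,-75,0],[0,-1,0,-77,0],[0,-1,0,-78,0],[0,-1,0,-78,0]]'
python3 -c "
from h import *
s=sense();print(s['tcp_pos'],s['wrist_force'])"
```

```text
time_s: 24.4
tcp_pos: [0.5833, 0.2204, 0.0472]
ee_rot: [[0.005, -0.261, 0.965], [0.006, 0.965, 0.261], [-1.0, 0.004, 0.006]]
wrist_force: [-5.8, -3.8, 14.7]
gripper_width: 0.53
[0.58334865 0.2203709  0.04724801] [-5.78363925 -3.80939401 14.73720883]
```

```bash
python3 -m creep '[[0,0,2,1,0],[0,0,2,0,0],[0,0,2,-0.5,0],[0.6,0,2,-0.5,0],[0.78,0,2,-0.5,0],[0.78,0,2,-0.5,0],[0.78,0,2,-0.5,0],[0.78,0,2,-0.5,0]]'
python3 -m creep '[[0.78,0,0,15,0],[0.78,0,0,40,0],[0.78,0,0,70,0],[0.78,0,0,100,0],[0.78,0,0,120,0],[0.78,10,-40,120,0.1],[0.78,20,-80,120,0.2],[0.78,30,-120,120,0.3]]'
python3 - <<'E'
from h import *
print(sense()['tcp_pos'])
p=capture('scene');cv2.imwrite('pics/s8.png',p['image']);X=cloud(p)
for c in [(.583,.222)]:
  m=(np.hypot(X[...,0]-c[0],X[...,1]-c[1])<.04)&(X[...,2]>.02)&(X[...,2]<.1);P=X[m];print(m.sum(),np.percentile(P[:,2],98),cv2.minEnclosingCircle(P[:,:2].astype(np.float32)))
E
```

```text
time_s: 25.2
tcp_pos: [0.5833, 0.2224, 0.0466]
ee_rot: [[0.005, -0.261, 0.965], [0.006, 0.965, 0.261], [-1.0, 0.004, 0.006]]
wrist_force: [0.7, -0.6, -0.5]
gripper_width: 0.768
time_s: 26.0
tcp_pos: [0.6134, 0.1015, 0.1669]
ee_rot: [[0.003, -0.539, 0.842], [0.007, 0.842, 0.539], [-1.0, 0.004, 0.007]]
wrist_force: [0.4, 1.1, 1.0]
gripper_width: 0.776
[0.61344058 0.1015282  0.1669232 ]
551 0.07226136235952774 ((0.5830174088478088, 0.21843130886554718), 0.02427298203110695)
```

View pics/s8.png

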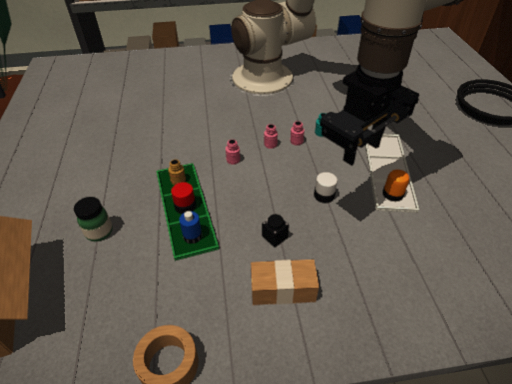

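The beacon stands in the white tray at (397,184), and I'll check its centring later. The jaw is now at 122.6°, in line with the socket's sides.

```bash
python3 -m creep '[[0.8,10,-35,0,0],[0.8,20,-70,0,0],[0.8,30,-105,0,0],[0.8,39,-140,0,0],[0.8,48,-177,0,0],[0.8,48,-177,0,0],[0.8,48,-177,0,0],[0.8,48,-177,0,0]]'
python3 - <<'E'
from h import *
p=capture('wrist');cv2.imwrite('pics/w9.png',p['image']);X=cloud(p);print(sense()['tcp_pos'])
c=(.662,-.0757)
m=(np.hypot(X[...,0]-c[0],X[...,1]-c[1])<.045)&(X[...,2]>.02)&(X[...,2]<.09)&(p['z_map']>0);P=X[m]
print(m.sum(),P[:,2].max(),cv2.minAreaRect((1000*P[:,:2]).astype(np.float32)))
Q=P[P[:,2]>.05];print(cv2.minEnclosingCircle(Q[:,:2].astype(np.float32)))
p=capture('top');cv2.imwrite('pics/t9.png',p['image']);X=cloud(p)
for c in [(.459,-.28),(.548,-.265),(.637,-.25),(.583,.222)]:
  m=(np.hypot(X[...,0]-c[0],X[...,1]-c[1])<.04)&(X[...,2]>.02)&(X[...,2]<.1);P=X[m];print(m.sum(),np.percentile(P[:,2],98) if m.sum() else '',cv2.minEnclosingCircle(P[:,:2].astype(np.float32)) if m.sum() else '')
p=capture('scene');cv2.imwrite('pics/s9.png',p['image']);X=cloud(p)
m=(np.hypot(X[...,0]-c[0],X[...,1]-c[1])<.04)&(X[...,2]>.02)&(X[...,2]<.1);P=X[m];print(m.sum(),np.percentile(P[:,2],98) if m.sum() else '',cv2.minEnclosingCircle(P[:,:2].astype(np.float32)) if m.sum() else '')
E
```

```text
time_s: 26.85
tcp_pos: [0.6619, -0.0803, 0.1666]
ee_rot: [[0.002, -0.538, 0.843], [0.005, 0.843, 0.538], [-1.0, 0.003, 0.005]]
wrist_force: [0.1, 0.2, -0.7]
gripper_width: 0.802
[ 0.66203613 -0.0798974   0.16678524]
2314 0.05956898067065014 ((661.2164916992188, -75.47026062011719), (41.987789154052734, 42.140159606933594), 32.785179138183594)
((0.6589194536209106, -0.07751602679491043), 0.019905859604477882)
139 0.06720031352907924 ((0.456528902053833, -0.27979108691215515), 0.018045499920845032)
261 0.06448960795767636 ((0.5444536209106445, -0.264065146446228), 0.024600036442279816)
186 0.07969806955849269 ((0.6350635290145874, -0.25086846947669983), 0.020022926852107048)
75 0.07195322125058166 ((0.580176830291748, 0.2267267107963562), 0.022494584321975708)
548 0.07175389699702711 ((0.5831817984580994, 0.21843776106834412), 0.024344174191355705)
```

View pics/w9.png

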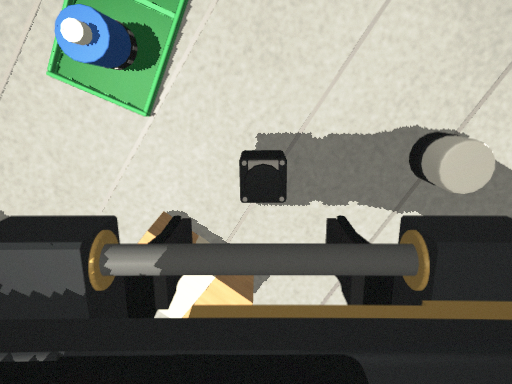

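View pics/t9.png

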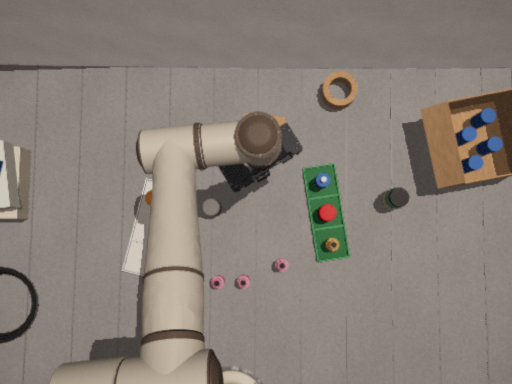

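The wrist view shows the socket square to the jaws at (264,176).

```bash
python3 -m creep '[[0.75,-0.5,4.5,-30,0],[0.75,-0.5,4.5,-60,0],[0.75,-0.5,4.5,-90,0],[0.75,-0.5,4.5,-115,0],[0.75,-0.5,4.5,-130,0],[0.75,-0.5,4.5,-134,0],[0.75,-0.5,4.5,-134,0],[0,-0.5,4.5,-134,0]]'
python3 -m creep '[[0,0,0,0,0],[0,0,0,0,0],[0,0,0,0,0],[0,0,0,0,0],[0,0,0,0,0],[0,0,0,20,0],[0,0,0,55,0],[0,0,0,100,0]]'
python3 -c "
from h import *
s=sense();print(s['tcp_pos'],s['gripper_width'])"
```

```text
time_s: 27.8
tcp_pos: [0.6628, -0.075, 0.0345]
ee_rot: [[0.005, -0.54, 0.842], [0.005, 0.842, 0.54], [-1.0, 0.001, 0.007]]
wrist_force: [-0.0, -0.1, -0.1]
gripper_width: 0.716
time_s: 28.6
tcp_pos: [0.6605, -0.0751, 0.1321]
ee_rot: [[-0.002, -0.539, 0.842], [0.005, 0.842, 0.539], [-1.0, 0.006, 0.001]]
wrist_force: [1.1, -0.2, -2.3]
gripper_width: 0.476
[ 0.66052754 -0.07507073  0.13208295] 0.4756042710729099
```

```bash
python3 -m creep '[[0,-22,30,0,-0.08],[0,-46,62,0,-0.17],[0,-72,96,0,-0.26],[0,-98,130,0,-0.35],[0,-124,165,0,-0.44],[0,-150,200,0,-0.53],[0,-176,235,0,-0.62],[0,-200,268,0,-0.7]]'
python3 -c "
from h import *
s=sense();print(s['tcp_pos'],s['gripper_width'])"
```

```text
time_s: 29.4
tcp_pos: [0.4587, 0.1938, 0.1315]
ee_rot: [[0.001, 0.134, 0.991], [0.005, 0.991, -0.134], [-1.0, 0.005, 0.0]]
wrist_force: [1.2, 0.3, -0.6]
gripper_width: 0.478
[0.45868831 0.19377409 0.13153897] 0.4784371156462555
```

```bash
python3 -m creep '[[0,-25,34,0,-0.05],[0,-51,68.5,0,-0.09],[0,-51,68.5,0,-0.09],[0,-51,68.5,-15,-0.09],[0,-51,68.5,-40,-0.09],[0,-51,68.5,-60,-0.09],[0,-51,68.5,-75,-0.09],[0,-51,68.5,-80,-0.09]]'
python3 - <<'E'
from h import *
from m import trays
s=sense();print(s['tcp_pos'],s['wrist_force'])
p=capture('scene');cv2.imwrite('pics/s10.png',cv2.resize(p['image'][100:250,290:450],None,fx=4,fy=4))
E
```

```text
time_s: 30.2
tcp_pos: [0.4068, 0.2606, 0.0496]
ee_rot: [[-0.002, 0.223, 0.975], [0.001, 0.975, -0.223], [-1.0, 0.001, -0.002]]
wrist_force: [0.3, 0.2, -2.0]
gripper_width: 0.48
[0.40679938 0.26059771 0.04955537] [ 0.28211259  0.21318089 -1.96595437]
```

View pics/s10.png

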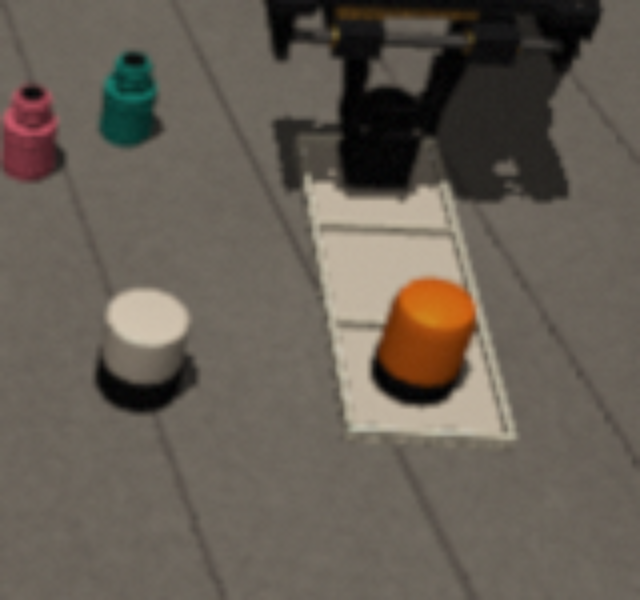

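```bash
python3 -m creep '[[0,1,1.5,-3,0],[0,1,1.5,-6,0],[0,1,1.5,-8,0],[0,1,1.5,-9,0],[0,1,1.5,-10,0],[0,1,1.5,-10.5,0],[0,1,1.5,-10.5,0],[0,1,1.5,-10.5,0]]'
python3 -c "
from h import *
s=sense();print(s['tcp_pos'],s['wrist_force'])"
```

```text
time_s: 31.05
tcp_pos: [0.408, 0.2625, 0.0395]
ee_rot: [[-0.001, 0.223, 0.975], [0.002, 0.975, -0.223], [-1.0, 0.002, -0.002]]
wrist_force: [-0.9, 0.3, 0.8]
gripper_width: 0.482
[0.40804705 0.26249594 0.03948567] [-0.85041153  0.25162893  0.77625797]
```

```bash
python3 -m creep '[[0,0,0,-0.7,0],[0,0,0,-0.7,0],[0.5,0,0,-0.7,0],[0.7,0,0,-0.7,0],[0.75,0,0,-0.7,0],[0.75,0,0,-0.7,0],[0.75,0,0,-0.7,0],[0.75,0,0,-0.7,0]]'
python3 -m creep '[[0.75,0,0,10,0],[0.75,0,0,35,0],[0.75,0,0,70,0],[0.75,0,0,105,0],[0.75,0,0,140,0],[0.75,5,-40,160,0],[0.75,5,-80,180,0],[0.75,5,-120,180,0]]'
python3 -m creep '[[0.75,0,-40,0,0],[0.75,0,-80,0,0],[0.75,0,-120,0,0],[0.75,0,-160,0,0],[0.75,0,-200,0,0],[0.75,0,-240,0,0],[0.75,-10,-280,0,0],[0.75,-20,-320,0,0]]'
python3 - <<'E'
from m import *
print(sense()['tcp_pos'])
for n in ['top','scene']:
  p=capture(n);cv2.imwrite(f'pics/{n}11.png',p['image']);X=cloud(p)
  for c in [(.459,-.28),(.548,-.265),(.637,-.25),(.583,.222),(.408,.262),(.5585,.061),(.588,-.455),(.788,-.085)]:
    m=(np.hypot(X[...,0]-c[0],X[...,1]-c[1])<(.09 if c[0]>.75 else .045))&(X[...,2]>.022)&(X[...,2]<.1);P=X[m]
    if m.sum():print(n,c,m.sum(),np.percentile(P[:,2],98).round(3),np.round(cv2.minAreaRect((1000*P[:,:2]).astype(np.float32))[0],1))
  im=p['image'][170:290,110:190] if n=='top' else p['image'][120:220,350:430]
  cv2.imwrite(f'pics/{n}z.png',cv2.resize(im,None,fx=5,fy=5,interpolation=cv2.INTER_CUBIC))
E
```

```text
time_s: 31.85
tcp_pos: [0.4081, 0.2625, 0.0387]
ee_rot: [[-0.001, 0.223, 0.975], [0.002, 0.975, -0.223], [-1.0, 0.002, -0.002]]
wrist_force: [0.7, -0.0, 0.2]
gripper_width: 0.744
time_s: 32.65
tcp_pos: [0.4144, 0.1422, 0.2225]
ee_rot: [[0.005, 0.221, 0.975], [0.006, 0.975, -0.221], [-1.0, 0.007, 0.004]]
wrist_force: [0.8, -0.2, -0.4]
gripper_width: 0.748
time_s: 33.45
tcp_pos: [0.3938, -0.1794, 0.2233]
ee_rot: [[0.006, 0.221, 0.975], [0.006, 0.975, -0.221], [-1.0, 0.007, 0.005]]
wrist_force: [0.7, 0.8, 0.2]
gripper_width: 0.75
[ 0.39381334 -0.1793869   0.22330236]
top (0.459, -0.28) 139 0.068 [ 455.8 -279.9]
top (0.548, -0.265) 257 0.064 [ 544.4 -263.6]
top (0.637, -0.25) 183 0.08 [ 634.2 -250.4]
top (0.583, 0.222) 274 0.072 [580.  218.1]
top (0.408, 0.262) 267 0.065 [403.  259.9]
top (0.5585, 0.061) 248 0.06 [557.2  59.8]
top (0.588, -0.455) 456 0.09 [ 586.6 -452.6]
top (0.788, -0.085) 985 0.06 [787.9 -83.1]
scene (0.459, -0.28) 270 0.066 [ 461.7 -278.6]
scene (0.548, -0.265) 518 0.063 [ 547.9 -264.3]
scene (0.637, -0.25) 476 0.079 [ 638.1 -250. ]
scene (0.583, 0.222) 528 0.072 [584.9 217.9]
scene (0.408, 0.262) 362 0.065 [408.9 260. ]
scene (0.5585, 0.061) 453 0.059 [560.4  61. ]
scene (0.588, -0.455) 1075 0.088 [ 591.3 -451.6]
scene (0.788, -0.085) 2465 0.058 [789.1 -82.2]
```

View pics/topz.png

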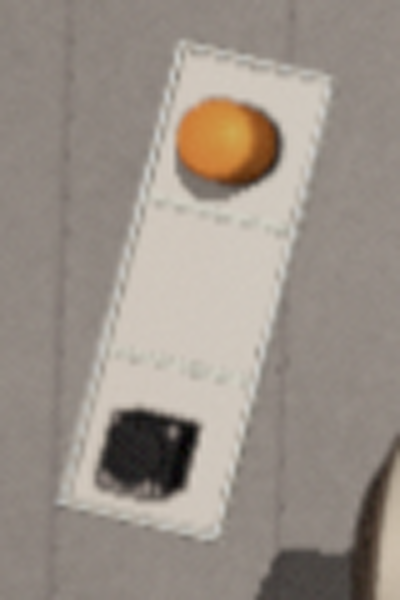

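View pics/scene11.png

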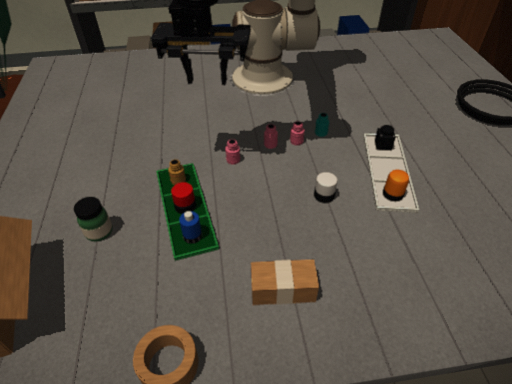

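The top and scene views both put the beacon about 4-5 mm off its compartment centre in -y; the other pieces look well placed. There's ample time, so I'll regrip it and centre it.

```bash
python3 -m creep '[[0.8,20,38,0,0],[0.8,40,76,0,0],[0.8,60,115,0,0],[0.8,80,155,0,0],[0.8,100,195,0,0],[0.8,120,235,0,0],[0.8,138,275,-10,0],[0.8,155,315,-30,0]]'
python3 -m creep '[[0.8,17,40,-10,0],[0.8,34,82,-25,0],[0.8,34,82,-25,0],[0.8,34,82,-25,0],[0.8,34,82,-25,0],[0.8,34,82,-25,0],[0.8,34,82,-25,0],[0.8,34,82,-25,0]]'
python3 - <<'E'
from h import *
p=capture('wrist');cv2.imwrite('pics/w12.png',p['image']);X=cloud(p);print(sense()['tcp_pos'])
c=(.583,.218)
m=(np.hypot(X[...,0]-c[0],X[...,1]-c[1])<.04)&(X[...,2]>.025)&(X[...,2]<.09)&(p['z_map']>0);P=X[m]
print(m.sum(),P[:,2].max(),cv2.minEnclosingCircle(P[:,:2].astype(np.float32)))
E
```

```text
time_s: 34.35
tcp_pos: [0.5493, 0.137, 0.1951]
ee_rot: [[0.01, 0.226, 0.974], [0.007, 0.974, -0.226], [-1.0, 0.009, 0.008]]
wrist_force: [0.5, -0.5, -0.1]
gripper_width: 0.802
time_s: 35.15
tcp_pos: [0.5833, 0.2183, 0.1709]
ee_rot: [[0.011, 0.227, 0.974], [0.008, 0.974, -0.227], [-1.0, 0.01, 0.009]]
wrist_force: [-0.8, 0.7, -0.1]
gripper_width: 0.797
[0.58336507 0.21841284 0.1707517 ]
2498 0.07164833749082644 ((0.5812256336212158, 0.22215788066387177), 0.02394307218492031)
```

View pics/w12.png

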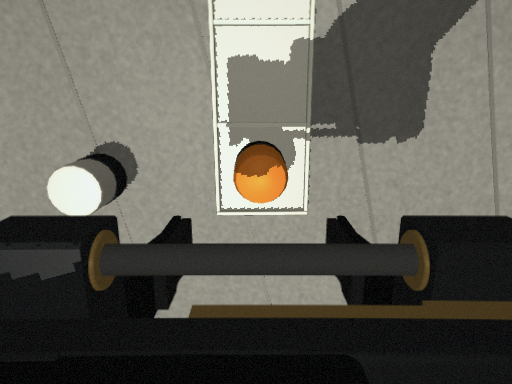

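The wrist view shows the beacon's base at about column 260, against a compartment centre near 263. That is roughly 3 mm off with 18 mm of slack, and the depth fit of (0.581, 0.222) matches the compartment centre. Regripping would add risk for no real gain, so I'll leave it. The gripper is clear of everything, so I'm handing the job in.

```bash
python3 -c "
from station import *
s=sense();print(s['time_s'],s['tcp_pos'],s['wrist_force'],s['gripper_width'])
print(finish_job())"
```

```text
35.2 [0.58336507 0.21841284 0.1707517 ] [-0.22997404 -0.17290689 -0.72907484] 0.7994119139815818
the job is handed in; nothing more can be done
None
```

Both orders are packed and the job is handed in at 35.2 s, with the gripper open and clear of everything.

- **Green tray:** the coupling is in the near compartment, the red lamp in the middle and the pump in the far one. All three stand upright, within about 3 mm of their compartment centres.
- **White tray:** the socket is in the near compartment and the beacon in the far one, both upright. The socket is about 3 mm off centre.
- **Left alone:** the clear lamp, jar and carton show at their original spots to within measuring error. I touched none of the pink or turquoise look-alikes.

Two checks disagreed:

- **Beacon position:** the top and scene cameras put it about 3–6 mm off centre towards -y. The wrist camera's depth fit put it within 2 mm, and its picture suggested about 3 mm. I went back to regrip it, then left it, because it has 18 mm of slack.
- **Coupling grip:** the jaws closed to 30 mm on the coupling instead of the expected 36 mm. Depth showed it upright and centred in the jaws, and it stood correctly after release.

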